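# Clamp a nozzle with the inner knob only

## Task

Stand the upright loose injector nozzle in the open nest of the small bench clamp, against the vee, and let go of it. Then turn only the small inner knob clockwise until you feel the jaw bear on the nozzle and it is held snugly (about 25 N, never above 40 N), and let go. The outer ring around the knob is already set: it must stay exactly where it is.

Things in the scene. Friction and masses are not known exactly. Their poses are not given: they have to be found in the camera images.
- nozzle_mid (a point): centre (27 mm up) of the only upright nozzle, a loose grey steel turned part, 54 mm tall, 60 g, standing alone on the bench on its wide collar: 18 mm in diameter over the lowest 17 mm, tapering to a thin tip at the top. z along its axis. Grip it by the upper part of the collar, fingertips about 12 mm above its underside, to stay clear of the jaws
- nozzle_1: the same nozzle; origin at the centre of its underside
- nest (a point): nest of the clamp (fixed fixture, base plate 84 x 170 x 12 mm): point on the base plate's top, 12 mm above the bench, where the middle of the nozzle's underside is when it rests in the vee. Axes are the clamp's: +y towards the knob, z up. Fixed vee jaw on the -y side, moving jaw on +y, both 10 mm high above the plate. At the start the nozzle has 7 to 15 mm of play towards +y
- jaw: moving jaw, with the pin and steel shoe (18 mm wide) it carries; slides along the clamp's -y and pushes the nozzle into the vee. Origin 40 mm from the nest on +y at the start. Its pin sticks out by an amount that varies by 7 mm and is not measured: the knob angle at which the jaw bears (0.6 to 1.25 rad) must be felt. From there the force grows about 20 N per mm of jaw travel (240 N per rad)
- fine_knob (a joint): small inner knob, rad, 0 at the start, growing clockwise seen from above; the jaw advances 12 mm per rad. It stays where it is left (a clamping force above 29 N eases back to that). Turning it takes 0.35 N m while the jaw runs free, plus 0.012 N m per newton of clamping force (0.65 N m at 25 N; 0.83 N m is too much). When it is held still, the torque sinks below these values
- knob_grip (a point): on the axis of the inner knob, 87 mm from the nest along the clamp's +y, near mid-height of its black bar grip. The bar is 28 mm long (point x) and 12 mm thick (point y: grip it across this); its top is 8 mm above this point. Its foot disc (29 mm in diameter, turns with it) has its top 16 mm below this point. z up
- ring_mark (a point): index mark on the outer steel ring (62 mm in diameter, same axis as the knob, its flat top lies 20.5 mm below point knob_grip); 29 mm from the axis. The ring turns very easily (0.025 N m): a fingertip that rubs on it drags it along

How it is judged:
By the outcome, as a careful person would: the job done as asked, in the order asked, and still so for the second after the job is handed in, with the robot touching nothing.
It also fails if it takes over 72 s, if anything falls off the work surface, if the arm or the gripper's body presses on something with over 40 N, if the wrist force passes 120 N, or if a joint passes its speed limit or range.

## Robot

A 6-joint arm with a two-finger parallel gripper is mounted at the origin on a cart in front of the work surface, level with it; the furniture and walls round the work are solid. World frame = base frame: x ahead of the robot, y to its left, z up, the work surface at z = 0. Lengths are in m, angles in rad, forces in N, time in s.
With the tool pointing down it reaches from about 0.25 to 0.8 m from the base axis. Payload 3.9 kg.
Tool frame: the origin (TCP) lies at the centre of the arm's flange, where the gripper is bolted on; the fingertips stand 173 mm ahead of it and the grasp point (between the pads) lies 155 mm ahead of it (robot.grip_point_offset is the distance from the TCP to the grasp point, in m); x points along the fingers, y is the direction in which the jaws open and shut, and the axes are right-handed (so a half turn about x gives the same grasp; the last joint's range is limited). The gripper opens to 85 mm and grips with 20 to 120 N. Pads are 22 mm wide; open, the fingers measure 114 mm over their backs; the gripper's body (76 mm by 85 mm) begins 54 mm behind the grasp point. The pads swing forward as they close: fully open they stand 13 mm farther back than shut.
Start: joints at [1.148, 0.26, -0.138, 1.173, 0, 1.571], TCP at [0.215, 0.479, 0.405] pointing down, gripper open.
Joint ranges: [-2.78, 2.78], [-0.83, 1.72], [-1.28, 1.37], [-1.9, 2.12], [-1.57, 1.48], [-3.14, 3.14]. Speed limits (rad/s): [2.57, 2.57, 3.14, 3.14, 3.14, 3.14].

## Interface

Orientations are given as a rotation vector (axis times angle).
In Python, from cell import robot, read_camera gives the robot as it stands.
- The arm moves only by the tool send_rows, never from a script. Its argument "series" is a list of rows, each a list of 3 entries, a list of its own where there are three numbers: the finger opening in m, from 0 to 0.0854, then the shift along the tool's x, y, z in m, then the turn, a rotation vector about the tool's x, y, z in degrees. A call has exactly 5 rows; each row is the pose to reach, as a shift and turn from the pose commanded when the call began, along the tool's axes at that moment; what a row does not reach only later rows make up. A row lasts 1/12 s, in which the tool goes at most 41.7 mm and 7.16 degrees, less where a joint would pass 70% of its speed; a pose out of reach is approached as far as the arm can. A call with a gripper value outside its range is refused whole. The fingers move at their own pace and stop on an object; "grip_force" is the grip in N (left out, the last holds). Time passes only in rows, so rows that repeat a pose let the fingers close, or fill a call up. It gives the time, the measured TCP pose, the force and the opening at its end, in the units of the state.
- robot.get_state(): the state, without advancing time (a new reading comes with each control period).
- read_camera(name): name is "side" or "top"; returns a dict with "pixels" (384x512x3 uint8, blue, green, red), "K" (3x3 intrinsics, pixels), "D" ([k1, k2, p1, p2, k3] as OpenCV has them; the pictures are not rectified), "rvec" (rotation vector, rad) and "tvec" (3), from world to camera coordinates, as OpenCV has them. Camera axes: x right, y down, z forward; pixel columns grow to the right and rows downward; lengths in m; the calibration is good to about 2 mm. A picture is of the moment at which its call begins. There is no depth.
- robot.sign_off(): hands the job in, once; it reports no verdict.
The state is a dict: "time": time; "qpos": joint angles; "qvel": joint speeds; "tau": joint torques, N m; "tool_pos": TCP position; "ee_rot": TCP orientation; "ft_force": force on the tool from outside, world axes, zero at the start; "wrist_torque": the same for the moment, N m; "grip_width": finger opening in m.
Only numpy, scipy, OpenCV 4.12 (cv2) and the standard library are available. Lean on these libraries where they do the work, as an engineer would, in place of code of your own. Each camera call takes 0.05 s, during which the arm holds its last target.

## Working session

There is one attempt and no reset: what is moved stays moved. The work goes in short steps, Python scripts to look and compute and a tool call to move; the robot and the scene stay as the last step left them, time stands still between calls to the robot, and variables do not carry over. Pictures are saved under pics/ and viewed, and the job is handed in when it is done.

Besides the shell and the picture viewer there is one more tool, called after "Request:" as a command line: name --argument value ..., lists and objects as JSON in quotes. send_rows: Moves the arm, as the interface text tells. Its arguments: {"type":"object","properties":{"series":{"type":"array"},"grip_force":{"type":"number"}},"required":["series"]}

```bash
mkdir -p pics; ls; python3 - <<'E'
from cell import robot, read_camera
import cv2,numpy as np
s=robot.get_state()
print({k:np.round(v,4).tolist() for k,v in s.items()}, robot.grip_point_offset)
for n in("side","top"):
    c=read_camera(n); cv2.imwrite(f"pics/{n}0.png",c["pixels"])
    print(n,c["K"].tolist() if hasattr(c["K"],'tolist') else c["K"],c["D"],c["rvec"],c["tvec"])
E
```

```text
pics
{'time': 0.0, 'qpos': [1.148, 0.2607, -0.1394, 1.1727, 0.0, 1.5708], 'qvel': [0.0007, 0.0009, 0.0006, -0.0015, -0.0014, -0.0018], 'tau': [0.0007, -40.5677, 25.3921, 0.0188, 0.0, -0.0], 'tool_pos': [0.2153, 0.4785, 0.4039], 'ee_rot': [0.3302, 1.5456, -0.3332], 'ft_force': [0.198, 0.6037, 0.2986], 'wrist_torque': [0.0133, -0.009, 0.0011], 'grip_width': 0.0858} 0.1547
side [[458.2145988041542, 0.0, 248.57243118094777], [0.0, 458.2145988041542, 196.7182829668768], [0.0, 0.0, 1.0]] [-0.01157728  0.          0.          0.          0.        ] [ 2.24519885 -0.17813083  0.10420509] [-0.51652984  0.02927917  0.95807417]
top [[412.4171729870646, 0.0, 259.74707638505276], [0.0, 412.4171729870646, 193.73768536598723], [0.0, 0.0, 1.0]] [-0.1045189  0.         0.         0.         0.       ] [ 2.17465425 -2.16076953  0.12233302] [-0.11607246  0.5408952   0.94192751]
```

```bash
sleep 3; ls pics
```

```text
side0.png
top0.png
```

View pics/side0.png

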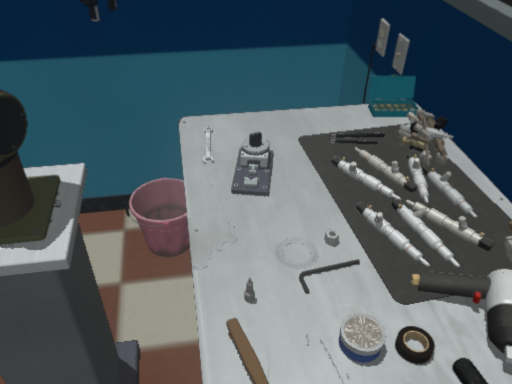

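View pics/top0.png

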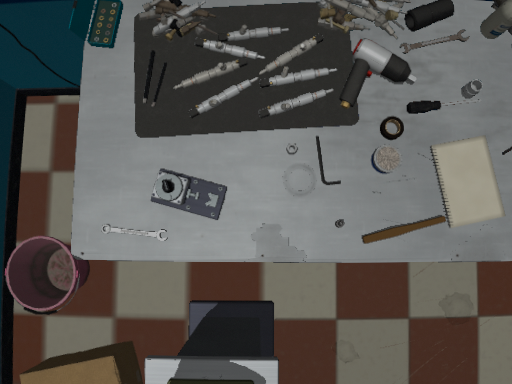

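The side view shows the nozzle near (250,291) and the clamp near (254,165). The top view shows the nozzle near (340,223) and the clamp near (189,193), with the knob near (168,186). I'll zoom in on these.

```bash
cat > h.py <<'E'
import cv2,numpy as np
from cell import robot, read_camera
def ray(c,uv):
    R,_=cv2.Rodrigues(np.array(c["rvec"],float)); t=np.array(c["tvec"],float).ravel()
    p=cv2.undistortPoints(np.array([[uv]],float),np.array(c["K"]),np.array(c["D"])).ravel()
    return -R.T@t, R.T@np.array([p[0],p[1],1])
def onz(c,uv,z):
    o,d=ray(c,uv); return o+d*(z-o[2])/d[2]
def proj(c,P):
    return cv2.projectPoints(np.array(P,float).reshape(-1,1,3),np.array(c["rvec"],float),np.array(c["tvec"],float),np.array(c["K"]),np.array(c["D"]))[0].reshape(-1,2)
def tri(c1,u1,c2,u2):
    o1,d1=ray(c1,u1);o2,d2=ray(c2,u2)
    A=np.stack([d1,-d2],1);s=np.linalg.lstsq(A,o2-o1,rcond=None)[0]
    a,b=o1+s[0]*d1,o2+s[1]*d2
    return (a+b)/2,np.linalg.norm(a-b)
def crop(c,x0,y0,w,h,k,name):
    im=cv2.resize(c["pixels"][y0:y0+h,x0:x0+w],None,fx=k,fy=k,interpolation=cv2.INTER_CUBIC)
    for i in range(0,w,10): cv2.putText(im,str(x0+i) if i%20==0 else '|',(i*k,8),0,.3,(0,255,255),1)
    for i in range(0,h,10): cv2.putText(im,str(y0+i),(0,i*k+4),0,.3,(0,255,255),1)
    cv2.imwrite(f"pics/{name}.png",im)
E
python3 - <<'E'
from h import *
s=read_camera("side");t=read_camera("top")
crop(s,220,125,70,75,8,"s1");crop(t,145,160,90,65,8,"t1")
a=s["pixels"][265:315,220:280];b=t["pixels"][205:240,320:360]
cv2.imwrite("pics/n1.png",np.hstack([cv2.resize(a,(480,400),interpolation=2),cv2.resize(b,(320,280),interpolation=2) if 0 else cv2.copyMakeBorder(cv2.resize(b,(320,280),interpolation=2),0,120,0,0,0)]))
E
```

```text
(no output)
```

View pics/s1.png

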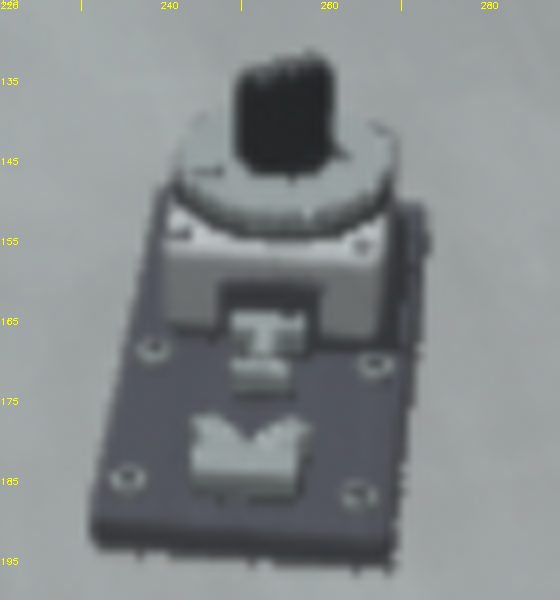

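View pics/t1.png

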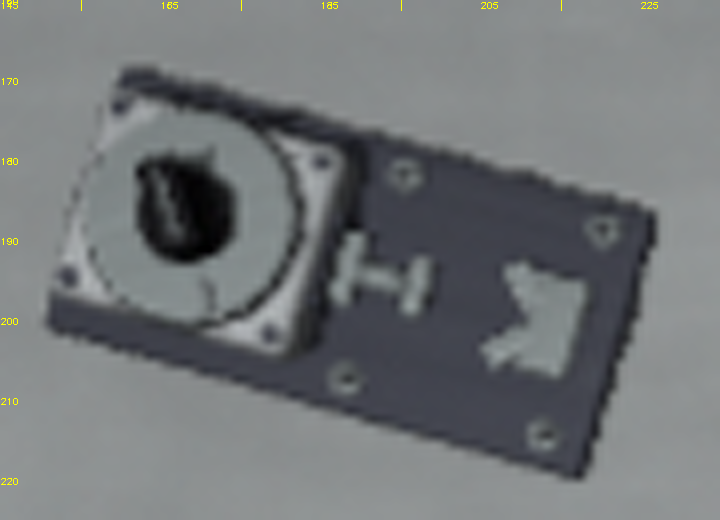

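View pics/n1.png

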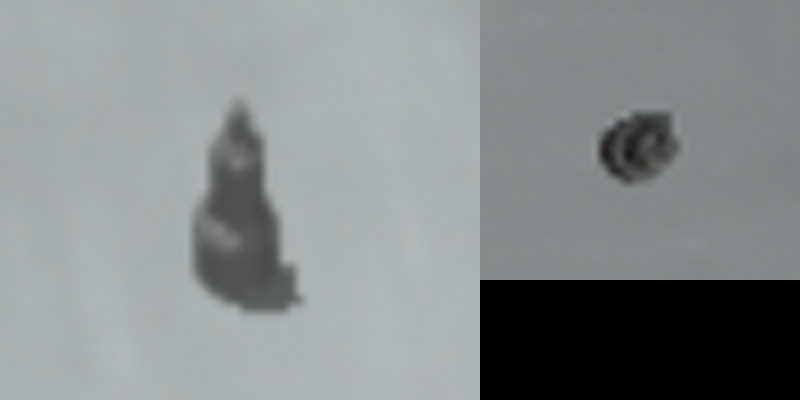

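```bash
python3 - <<'E'
from h import *
s=read_camera("side");t=read_camera("top")
for n,c in(("s",s),("t",t)): print(n,"cam",ray(c,(250,190))[0].round(3))
# nozzle masks
for n,c,(x0,y0,w,h) in(("s",s,(220,265,60,50)),("t",t,(320,205,40,35))):
    g=cv2.cvtColor(c["pixels"],cv2.COLOR_BGR2GRAY)[y0:y0+h,x0:x0+w]
    m=(g<np.median(g)*0.8).astype(np.uint8)
    ys,xs=np.nonzero(m);print(n,xs.min()+x0,xs.max()+x0,ys.min()+y0,ys.max()+y0)
    for y in range(h):
        r=np.nonzero(m[y])[0]
        if len(r):print(y+y0,r.min()+x0,r.max()+x0)
# plate corners, top
C=[(226.8,186.5),(217.5,219.5)]
for z in(0,.012):print([onz(t,p,z).round(4) for p in C])
# plate mask in top: dark bluish
hsv=cv2.cvtColor(t["pixels"],cv2.COLOR_BGR2HSV); print(hsv[205,200],hsv[213,245],hsv[190,215],hsv[178,178],hsv[198,175])
# ring in top
E
```

```text
s cam [ 0.382 -0.8    0.632]
t cam [ 0.437 -0.109  0.995]
s 244 257 278 303
278 249 250
279 248 250
280 248 251
281 248 251
282 247 252
283 246 252
284 246 252
285 246 252
286 246 252
287 246 252
288 246 252
289 246 253
290 245 253
291 244 253
292 244 254
293 244 254
294 244 254
295 244 254
296 244 254
297 244 254
298 244 256
299 244 256
300 245 256
301 246 256
302 248 257
303 250 255
t 335 344 219 227
219 339 343
220 337 343
221 336 343
222 335 344
223 335 344
224 335 343
225 335 342
226 336 342
227 337 340
[array([ 0.562 , -0.0324,  0.    ]), array([ 0.4816, -0.0111,  0.    ])]
[array([ 0.5605, -0.0334,  0.012 ]), array([ 0.4811, -0.0123,  0.012 ])]
[115  37  76] [ 90   7 145] [115  41  75] [ 90  13 100] [96 13 95]
```

```bash
python3 - <<'E'
from h import *
s=read_camera("side");t=read_camera("top")
print("tip side@.054",onz(s,(249.5,277.3),.054),"tip/top",onz(t,(343.3,219.3),.054))
P,e=tri(s,(249.5,277.3),t,(343.3,219.3));print(P,e)
for z in(.0,.0085,.017):print(z,onz(s,(249.5,296.5),z))
def circ(cx,cy,z,r=.009):
    a=np.linspace(0,2*np.pi,73);return np.c_[cx+r*np.cos(a),cy+r*np.sin(a),0*a+z]
for cx,cy in[(P[0],P[1])]:
  for z in(0,.017):
    for n,c in(("s",s),("t",t)):
        q=proj(c,circ(cx,cy,z));print(n,z,q.min(0).round(1),q.max(0).round(1))
# plate
hsv=cv2.cvtColor(t["pixels"],cv2.COLOR_BGR2HSV)
m=((hsv[...,1]>25)&(hsv[...,2]<110)&(abs(hsv[...,0].astype(int)-115)<12)).astype(np.uint8)
m[:160]=0;m[225:]=0;m[:,:145]=0;m[:,235:]=0
ys,xs=np.nonzero(m);rc=cv2.minAreaRect(np.c_[xs,ys].astype(np.float32));bx=cv2.boxPoints(rc);print(rc,bx)
for p in bx:print(p,onz(t,p,.012).round(4),onz(t,p,0).round(4))
E
```

```text
tip side@.054 [ 0.47374301 -0.30476889  0.054     ] tip/top [ 0.48126978 -0.30452394  0.054     ]
[ 0.47760375 -0.30424945  0.05319819] 0.007442248115862275
0.0 [ 0.47515761 -0.30128573  0.        ]
0.0085 [ 0.47389849 -0.30799992  0.0085    ]
0.017 [ 0.47263938 -0.31471411  0.017     ]
s 0 [246.  293.5] [256.4 301.9]
t 0 [334.9 218.1] [342.3 225.6]
s 0.017 [246.1 287.2] [256.6 295.5]
t 0.017 [336.3 217.8] [343.8 225.3]
((188.51885986328125, 193.43394470214844), (69.64180755615234, 34.34013748168945), 15.945394515991211) [[150.32074 200.37733]
 [159.7547  167.35847]
 [226.71698 186.49055]
 [217.28302 219.50941]]
[150.32074 200.37733] [0.5257 0.1509 0.012 ] [0.5268 0.1541 0.    ]
[159.7547  167.35847] [0.6064 0.1306 0.012 ] [0.6084 0.1335 0.    ]
[226.71698 186.49055] [ 0.5605 -0.0332  0.012 ] [ 0.5621 -0.0322  0.    ]
[217.28302 219.50941] [ 0.481  -0.0118  0.012 ] [ 0.4816 -0.0106  0.    ]
```

```bash
python3 - <<'E'
from h import *
s=read_camera("side");t=read_camera("top")
# housing height: ring ellipse centres by hand: side ring x 241.3-269.3 top ; top circle
# ring top-surface extents: top view x[155,182] y[174,200.5] ; 
ct=(168.7,187.2)
for z in(.04,.05,.06,.07):
    p=onz(t,ct,z); 
    a=np.linspace(0,2*np.pi,73);ring=np.c_[p[0]+.031*np.cos(a),p[1]+.031*np.sin(a),0*a+z]
    qs=proj(s,ring);qt=proj(t,ring)
    print(z,p.round(4),"side",qs.min(0).round(1),qs.max(0).round(1),"top",qt.min(0).round(1),qt.max(0).round(1))
def ov(c,P,x0,y0,w,h,k,name):
    im=cv2.resize(c["pixels"][y0:y0+h,x0:x0+w],None,fx=k,fy=k,interpolation=cv2.INTER_CUBIC)
    for pts in P:
        q=((proj(c,pts)-[x0,y0]+.5)*k).astype(np.int32)
        cv2.polylines(im,[q],False,(0,255,255),1)
    cv2.imwrite(f"pics/{name}.png",im)
def circ(cx,cy,z,r=.009):
    a=np.linspace(0,2*np.pi,73);return np.c_[cx+r*np.cos(a),cy+r*np.sin(a),0*a+z]
x,y=.4735,-.304
L=[circ(x,y,0),circ(x,y,.017),np.array([[x,y,0],[x,y,.054]])]
ov(s,L,225,265,50,50,8,"os");ov(t,L,320,205,40,35,10,"ot")
a=cv2.imread("pics/os.png");b=cv2.imread("pics/ot.png")
o=np.zeros((400,800,3),np.uint8);o[:400,:400]=a;o[:350,400:800]=b;cv2.imwrite("pics/o1.png",o)
E
```

```text
0.04 [0.5545 0.101  0.04  ] side [241.6 140.8] [267.7 155.1] top [155.6 174.1] [181.8 200.4]
0.05 [0.5533 0.0988 0.05  ] side [241.2 137.8] [267.5 152. ] top [155.5 174. ] [182.  200.5]
0.06 [0.552  0.0966 0.06  ] side [240.8 134.7] [267.4 148.9] top [155.4 173.8] [182.1 200.7]
0.07 [0.5508 0.0944 0.07  ] side [240.5 131.6] [267.2 145.8] top [155.2 173.7] [182.3 200.8]
```

View pics/o1.png

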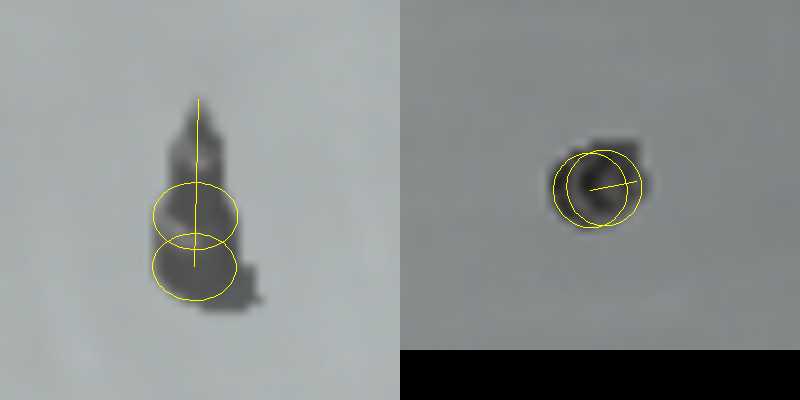

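```bash
cat >> h.py <<'E'
def circ(cx,cy,z,r=.009):
    a=np.linspace(0,2*np.pi,73);return np.c_[cx+r*np.cos(a),cy+r*np.sin(a),0*a+z]
def ov(c,P,x0,y0,w,h,k,name):
    im=cv2.resize(c["pixels"][y0:y0+h,x0:x0+w],None,fx=k,fy=k,interpolation=cv2.INTER_CUBIC)
    for pts in P:
        q=((proj(c,pts)-[x0,y0]+.5)*k).astype(np.int32)
        cv2.polylines(im,[q],False,(0,255,255),1)
    if name: cv2.imwrite(f"pics/{name}.png",im)
    return im
def clampmodel(cx,cy,th,zr,dn=.0409):
    y=np.array([-np.sin(th),np.cos(th),0]);x=np.array([np.cos(th),np.sin(th),0]);c=np.array([cx,cy,0])
    k=c+y*dn; n=k-y*.087; L=[]
    for z in(0,.012): L.append(np.array([c+sx*x*.042+sy*y*.085+[0,0,z] for sx,sy in((1,1),(1,-1),(-1,-1),(-1,1),(1,1))]))
    L.append(circ(k[0],k[1],zr,.031)); L.append(circ(n[0],n[1],.012)); L.append(circ(n[0],n[1],.022))
    L.append(np.array([k+[0,0,zr],k+[0,0,zr+.0285]]))
    return L,k,n
E
python3 - <<'E'
from h import *
s=read_camera("side");t=read_camera("top")
L,k,n=clampmodel(.5434,.0591,np.radians(-15.3),.05);print(k,n)
a=ov(s,L,220,125,60,75,7,None);b=ov(t,L,145,160,90,65,4,None)
b=ov(t,L,145,163,90,62,7,None)
cv2.imwrite("pics/c1.png",a);cv2.imwrite("pics/c2.png",b)
E
```

```text
[0.55419241 0.0985504  0.        ] [0.53123545 0.0146339  0.        ]
```

View pics/c1.png

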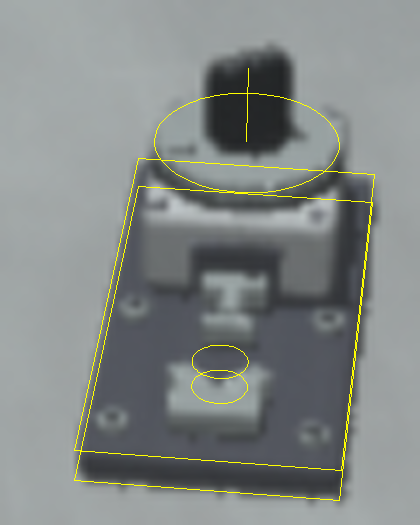

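View pics/c2.png

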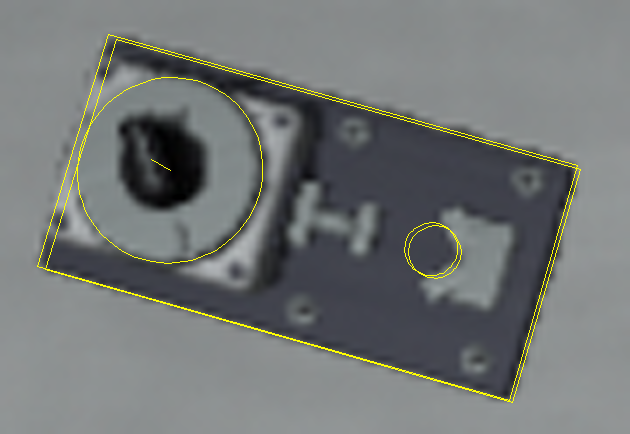

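```bash
cat >> h.py <<'E'
from scipy.spatial.transform import Rotation as Ro
def rel(target,yaxis,st=None):
    """shift in tool axes (mm) and turn about tool x (deg) to reach target TCP with tool x down, tool y along yaxis (either sign)"""
    st=st or robot.get_state(); R=Ro.from_rotvec(st["ee_rot"]).as_matrix()
    sh=R.T@(np.array(target)-np.array(st["tool_pos"]))
    out=[]
    for sg in(1,-1):
        y=sg*np.array([yaxis[0],yaxis[1],0.]);y/=np.linalg.norm(y);x=np.array([0,0,-1.]);T=np.c_[x,y,np.cross(x,y)]
        out.append(np.degrees(Ro.from_matrix(R.T@T).as_rotvec()).round(2).tolist())
    return (sh*1000).round(1).tolist(),out
E
python3 - <<'E'
from h import *
st=robot.get_state();print(Ro.from_rotvec(st["ee_rot"]).as_matrix().round(3).tolist())
print(rel((.4735,-.304,.28),(.965,-.263)))
t=read_camera("top");s=read_camera("side")
a=t["pixels"][170:205,150:190];a=np.clip(a.astype(float)*2.5,0,255).astype(np.uint8)
b=s["pixels"][125:160,235:275];b=np.clip(b.astype(float)*2.5,0,255).astype(np.uint8)
cv2.imwrite("pics/k1.png",np.hstack([cv2.resize(q,(400,350),interpolation=cv2.INTER_NEAREST) for q in(a,b)]))
E
```

```text
[[0.0, 0.41, 0.912], [0.0, 0.912, -0.41], [-1.0, 0.0, -0.0]]
([124.7, -607.9, 556.6], [[81.02, -0.0, -0.0], [-98.98, 0.0, -0.0]])
```

View pics/k1.png

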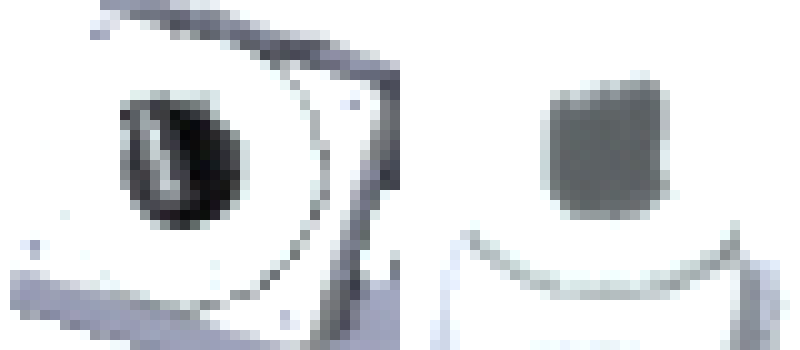

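```bash
python3 - <<'E'
from h import *
t=read_camera("top");s=read_camera("side")
z=.078
a,b=onz(t,(164.0,181),z),onz(t,(166.7,189),z);d=a-b;print("stripe",a,b,np.degrees(np.arctan2(d[1],d[0])),np.linalg.norm(d))
a,b=onz(s,(250.,134.2),z),onz(s,(261,133),z);d=b-a;print("side",a,b,np.degrees(np.arctan2(d[1],d[0])),np.linalg.norm(d))
g=cv2.cvtColor(s["pixels"],cv2.COLOR_BGR2GRAY);print(g[129:150,247:266])
g=cv2.cvtColor(t["pixels"],cv2.COLOR_BGR2GRAY);print(g[176:196,158:178])
E
```

```text
stripe [0.56382637 0.10375932 0.078     ] [0.54569035 0.09703161 0.078     ] 20.352760479828316 0.01934365907133194
side [0.54285506 0.10157512 0.078     ] [0.56908993 0.10322674 0.078     ] 3.602319279882763 0.026286803020642558
[[158 159 159 159 159 159 159 159 159 159 159 160 160 161 161 162 161 160
  160]
 [158 159 160 161 160 158 159 159 159 159 160 157 158 161 160 161 161 161
  160]
 [158 159 159 160 159 158 157 155 154 154 153 128 137 154 161 161 161 161
  161]
 [158 158 158 156 155 154 150 123 116 108 105  97  94 110 151 160 161 161
  161]
 [160 159 156 135 119 108  99  93  77  85  68  64  56  66 117 157 162 162
  162]
 [162 159 135  92  75  86  76  64  53  60  49  44  42  46  86 153 163 163
  162]
 [163 159 112  62  50  61  56  46  42  42  40  39  39  41  77 152 162 161
  161]
 [163 159  94  49  42  43  42  40  39  38  39  39  38  41  76 151 160 161
  161]
 [162 157  88  46  40  39  39  39  39  39  39  39  38  41  76 151 161 161
  160]
 [157 154  87  45  39  39  39  39  39  38  39  38  37  42  78 150 162 162
  161]
 [156 151  86  45  39  39  39  39  38  38  39  39  38  45  9
[... 1832 characters left out ...]
  86 135
  135 134]
 [137 135 135 126  64  30  22  49  82  67  26   9   4   8   9  26  90 134
  135 134]
 [133 133 133 131 113  31  22  37  56  58  28  18   5   3   8  36  96 135
  135 137]
 [134 135 135 134 126  67  31  29  33  32  16  11   5   7  19  79 128 137
  138 138]
 [134 135 135 135 132 115  59  21  15  12   9   7   6  16  76 128 139 138
  138 137]
 [134 134 134 133 134 132 115  83  56  29  23  41  85 122 128 137 137 137
  136 136]
 [134 133 133 132 133 134 134 128 124 122 121 123 129 136 137 137 137 138
  137 139]
 [133 133 134 136 136 136 137 137 137 137 137 132 124 138 138 139 138 138
  138 139]
 [104 137 136 136 137 136 136 137 137 137 138 131 108 114 138 138 138 139
  140 134]]
```

Request:
send_rows --series '[[0.085,[0,-608,557],[81,0,0]],[0.085,[0,-608,557],[81,0,0]],[0.085,[0,-608,557],[81,0,0]],[0.085,[0,-608,557],[81,0,0]],[0.085,[0,-608,557],[81,0,0]]]'

```text
time: 1.22
tool_pos: [0.2807, 0.2793, 0.4047]
ee_rot: [0.82, 1.41, -0.819]
ft_force: [1.1, -0.1, 0.7]
grip_width: 0.0851
```

The shift is in metres, and I sent millimetres. The per-row limit capped it and the direction was right. I'll use metres from here on.

```bash
python3 -c "
from h import *
print(robot.get_state()['qpos']);print(rel((.4735,-.304,.405),(.965,-.263)))"
```

```text
[ 7.82907096e-01  3.83490392e-02 -4.09133348e-01  1.12283932e+00
 -2.68189617e-04  1.83565357e+00]
([-0.2, -121.3, 602.2], [[44.93, -0.0, -0.03], [-135.07, 0.04, -0.01]])
```

Request:
send_rows --series '[[0.085,[0,-0.121,0.602],[45,0,0]],[0.085,[0,-0.121,0.602],[45,0,0]],[0.085,[0,-0.121,0.602],[45,0,0]],[0.085,[0,-0.121,0.602],[45,0,0]],[0.085,[0,-0.121,0.602],[45,0,0]]]'

```text
time: 1.63
tool_pos: [0.3471, 0.0815, 0.4051]
ee_rot: [1.289, 1.156, -1.287]
ft_force: [0.9, 0.4, -0.0]
grip_width: 0.0852
```

```bash
python3 -c "
from h import *
print(rel((.4735,-.304,.3),(.965,-.263)))"
```

```text
([105.2, 167.0, 369.8], [[9.07, -0.04, -0.07], [-170.93, 0.11, -0.05]])
```

Request:
send_rows --series '[[0.085,[0.105,0.167,0.37],[9,0,0]],[0.085,[0.105,0.167,0.37],[9,0,0]],[0.085,[0.105,0.167,0.37],[9,0,0]],[0.085,[0.105,0.167,0.37],[9,0,0]],[0.085,[0.105,0.167,0.37],[9,0,0]]]'

```text
time: 2.05
tool_pos: [0.4111, -0.1101, 0.3524]
ee_rot: [1.399, 1.074, -1.397]
ft_force: [1.4, 0.6, 0.1]
grip_width: 0.0845
```

```bash
python3 -c "
from h import *
print(rel((.4735,-.304,.27),(.965,-.263)))"
```

```text
([82.5, 110.0, 171.4], [[0.36, -0.01, -0.07], [-179.64, 0.1, -0.02]])
```

Request:
send_rows --series '[[0.06,[0.082,0.11,0.171],[0,0,0]],[0.06,[0.082,0.11,0.171],[0,0,0]],[0.06,[0.082,0.11,0.171],[0,0,0]],[0.06,[0.082,0.11,0.171],[0,0,0]],[0.06,[0.082,0.11,0.171],[0,0,0]]]'

```text
time: 2.47
tool_pos: [0.4706, -0.2938, 0.2739]
ee_rot: [1.398, 1.075, -1.397]
ft_force: [1.5, -0.5, 0.8]
grip_width: 0.06
```

Request:
send_rows --series '[[0.06,[0.003,0.004,0.006],[0,0,0]],[0.06,[0.003,0.004,0.006],[0,0,0]],[0.06,[0.003,0.004,0.006],[0,0,0]],[0.06,[0.003,0.004,0.006],[0,0,0]],[0.06,[0.003,0.004,0.006],[0,0,0]]]'

```text
time: 2.88
tool_pos: [0.4725, -0.2971, 0.2725]
ee_rot: [1.397, 1.076, -1.396]
ft_force: [0.0, 0.8, 0.2]
grip_width: 0.0602
```

```bash
python3 - <<'E'
from h import *
print(rel((.4735,-.304,.185),(.965,-.263)))
s=read_camera("side");t=read_camera("top");st=robot.get_state();print(st["tool_pos"],st["ft_force"])
print("tip proj",proj(s,[np.array(st["tool_pos"])-[0,0,.173]]))
crop(s,200,200,100,115,5,"s2");crop(t,290,180,100,80,5,"t2")
E
```

```text
([87.5, 2.7, 6.4], [[0.49, -0.01, -0.02], [-179.51, 0.03, -0.02]])
[ 0.47269993 -0.29731911  0.27254555] [ 0.82268849 -0.36064863 -0.04737467]
tip proj [[248.51532645 254.84958488]]
```

View pics/s2.png

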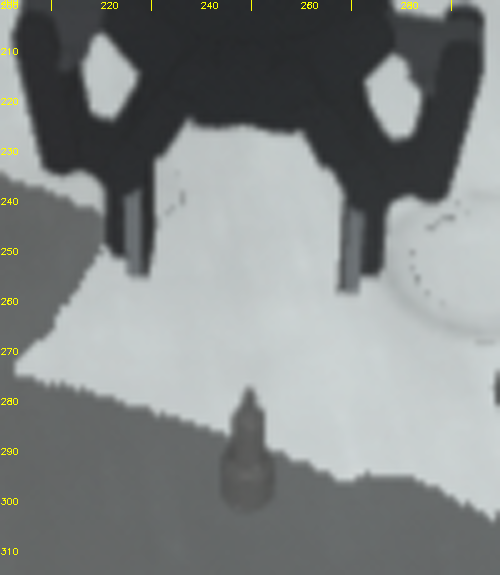

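View pics/t2.png

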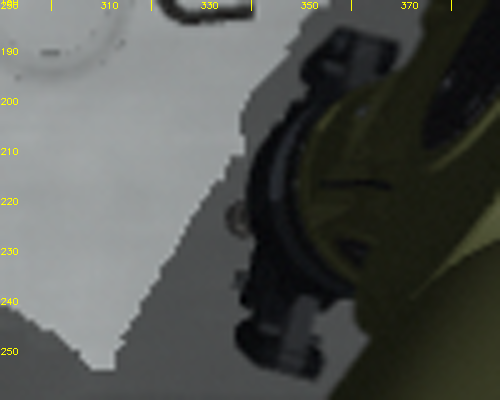

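Request:
send_rows --series '[[0.05,[0.02,0.002,0.006],[0.5,0,0]],[0.05,[0.04,0.002,0.006],[0.5,0,0]],[0.05,[0.05,0.002,0.006],[0.5,0,0]],[0.05,[0.05,0.002,0.006],[0.5,0,0]],[0.05,[0.05,0.002,0.006],[0.5,0,0]]]'

```text
time: 3.4
tool_pos: [0.4729, -0.3042, 0.2216]
ee_rot: [1.403, 1.072, -1.404]
ft_force: [0.0, -0.1, 1.2]
grip_width: 0.05
```

```bash
python3 - <<'E'
from h import *
print(rel((.4735,-.304,.185),(.965,-.263)))
s=read_camera("side");crop(s,200,215,100,100,5,"s3")
E
```

```text
([36.6, 0.6, -0.3], [[-0.06, -0.03, 0.07], [179.94, 0.11, 0.04]])
```

View pics/s3.png

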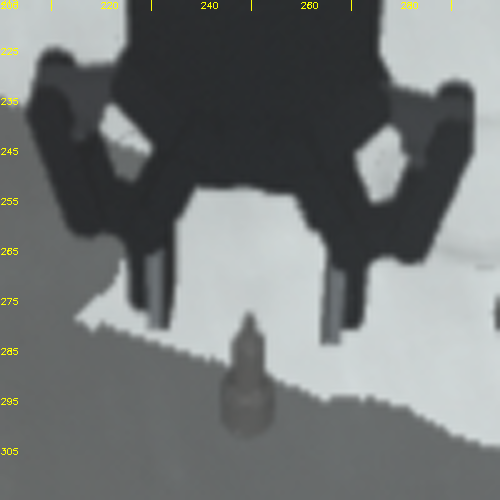

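Request:
send_rows --series '[[0.05,[0.012,0.0,0.0],[0,0,0]],[0.05,[0.022,0.0,0.0],[0,0,0]],[0.05,[0.03,0.0,0.0],[0,0,0]],[0.05,[0.035,0.0,0.0],[0,0,0]],[0.05,[0.036,0.0,0.0],[0,0,0]]]'

```text
time: 3.87
tool_pos: [0.4727, -0.3046, 0.1847]
ee_rot: [1.403, 1.072, -1.405]
ft_force: [-0.7, -0.2, -0.2]
grip_width: 0.0499
```

```bash
python3 - <<'E'
from h import *
st=robot.get_state();print(st['tool_pos'])
s=read_camera("side");crop(s,200,245,100,70,6,"s4")
x,y=.4735,-.304
for z in (.006,.012,.018):print(z,proj(s,[[x,y-.0107,z]]))
E
```

```text
[ 0.47270919 -0.30455027  0.18466723]
0.006 [[249.90019114 300.57779257]]
0.012 [[249.95589548 298.32513392]]
0.018 [[250.01214714 296.050252  ]]
```

View pics/s4.png

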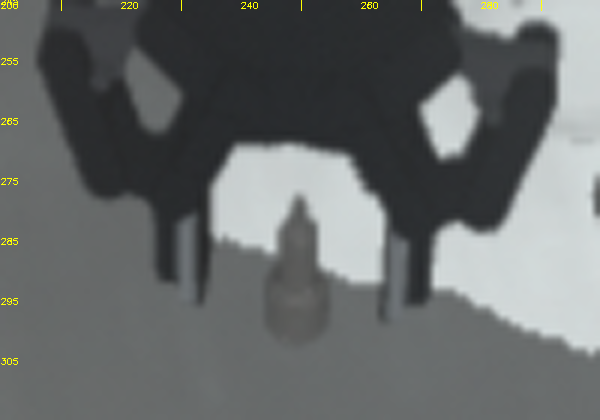

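Request:
send_rows --grip_force 40 --series '[[0.03,[0,0,0],[0,0,0]],[0.024,[0,0,0],[0,0,0]],[0.02,[0,0,0],[0,0,0]],[0.01,[0,0,0],[0,0,0]],[0.01,[0,0,0],[0,0,0]]]'

```text
time: 4.33
tool_pos: [0.4734, -0.305, 0.1862]
ee_rot: [1.404, 1.069, -1.403]
ft_force: [-0.5, 0.7, 2.4]
grip_width: 0.0142
```

Request:
send_rows --series '[[0.01,[0,0,0],[0,0,0]],[0.01,[0,0,0],[0,0,0]],[0.01,[0,0,0],[0,0,0]],[0.01,[0,0,0],[0,0,0]],[0.01,[0,0,0],[0,0,0]]]'

```text
time: 4.75
tool_pos: [0.4734, -0.305, 0.1862]
ee_rot: [1.404, 1.069, -1.403]
ft_force: [0.0, 1.2, 5.8]
grip_width: 0.0144
```

```bash
python3 - <<'E'
from h import *
st=robot.get_state();print(st['tool_pos'],st['ft_force'],st['grip_width'])
s=read_camera("side");crop(s,200,245,100,70,6,"s5")
E
```

```text
[ 0.47344949 -0.30500151  0.18616892] [0.03027292 1.22752296 5.82319199] 0.01442745275914838
```

View pics/s5.png

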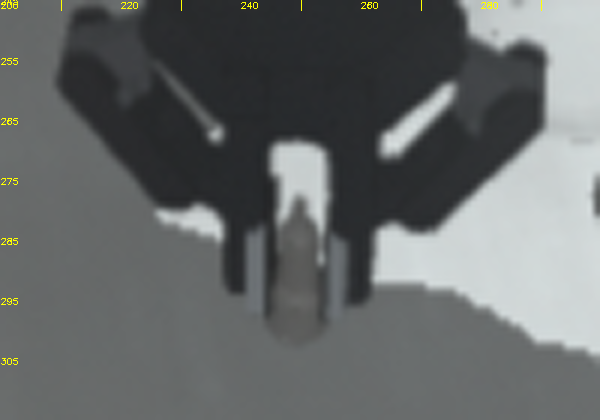

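Request:
send_rows --series '[[0.01,[-0.004,0,0],[0,0,0]],[0.01,[-0.012,0,0],[0,0,0]],[0.01,[-0.02,0,0],[0,0,0]],[0.01,[-0.03,0,0],[0,0,0]],[0.01,[-0.03,0,0],[0,0,0]]]'

```text
time: 5.22
tool_pos: [0.474, -0.3054, 0.218]
ee_rot: [1.404, 1.067, -1.402]
ft_force: [1.0, 0.2, -0.0]
grip_width: 0.0143
```

```bash
python3 - <<'E'
from h import *
st=robot.get_state();print(st['tool_pos'],st['ft_force'],st['grip_width'])
s=read_camera("side");crop(s,215,245,70,60,9,"s6")
p=np.array([.4734,-.305,.186-.1862])
for d in(0,.054):print(proj(s,[p+[0,0,st['tool_pos'][2]-.1862+d]]))
E
```

```text
[ 0.47397803 -0.30538638  0.2179662 ] [ 9.79368485e-01  2.48712634e-01 -7.35361628e-06] 0.0143319801539442
[[249.11917449 286.33513631]]
[[249.61086772 264.31820828]]
```

View pics/s6.png

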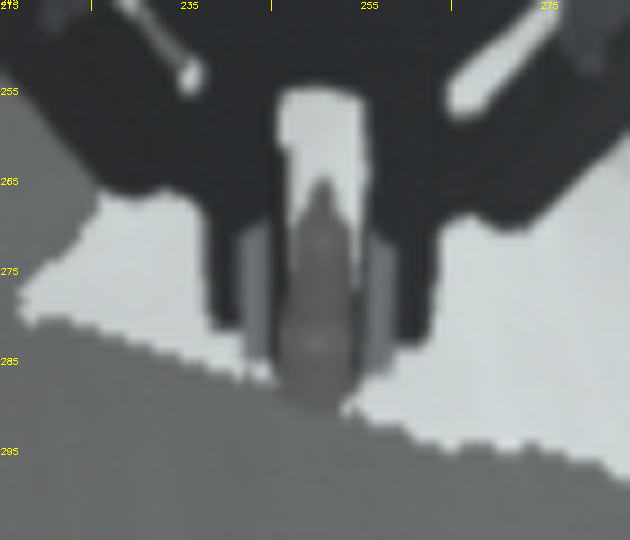

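```bash
python3 -c "
from h import *
print(rel((.5325,.0185,.26),(.965,-.263)))"
```

```text
([-43.2, -29.0, -327.7], [[-0.1, 0.05, -0.17], [179.9, -0.26, -0.09]])
```

Request:
send_rows --series '[[0.01,[-0.02,0,-0.008],[0,0,0]],[0.01,[-0.035,-0.002,-0.03],[0,0,0]],[0.01,[-0.043,-0.005,-0.06],[0,0,0]],[0.01,[-0.043,-0.008,-0.095],[0,0,0]],[0.01,[-0.043,-0.011,-0.13],[0,0,0]]]'

```text
time: 5.68
tool_pos: [0.4972, -0.1758, 0.2594]
ee_rot: [1.405, 1.068, -1.404]
ft_force: [-0.1, -0.0, -0.6]
grip_width: 0.0143
```

Request:
send_rows --series '[[0.01,[0,-0.003,-0.035],[0,0,0]],[0.01,[0,-0.006,-0.07],[0,0,0]],[0.01,[0,-0.009,-0.1],[0,0,0]],[0.01,[0,-0.012,-0.125],[0,0,0]],[0.01,[0,-0.013,-0.14],[0,0,0]]]'

```text
time: 6.1
tool_pos: [0.5213, -0.0355, 0.2585]
ee_rot: [1.402, 1.073, -1.402]
ft_force: [-0.0, -0.2, -0.3]
grip_width: 0.0143
```

```bash
python3 -c "
from h import *
print(rel((.5325,.0185,.26),(.965,-.263)))"
```

```text
([-1.4, -3.4, -55.1], [[0.05, -0.05, 0.03], [-179.95, -0.05, -0.08]])
```

Request:
send_rows --series '[[0.01,[0,-0.001,-0.015],[0,0,0]],[0.01,[0,-0.002,-0.03],[0,0,0]],[0.01,[0,-0.003,-0.045],[0,0,0]],[0.01,[0,-0.0035,-0.055],[0,0,0]],[0.01,[0,-0.0035,-0.055],[0,0,0]]]'

```text
time: 6.52
tool_pos: [0.533, 0.0173, 0.2585]
ee_rot: [1.403, 1.072, -1.402]
ft_force: [0.1, 0.8, -0.2]
grip_width: 0.0142
```

```bash
python3 - <<'E'
from h import *
print(rel((.5325,.0185,.23),(.965,-.263)))
s=read_camera("side");t=read_camera("top")
L,k,n=clampmodel(.5434,.0591,np.radians(-15.3),.05)
ov(s,L,205,120,90,75,7,"s7");crop(t,145,150,100,75,7,"t7")
E
```

```text
([28.5, -0.7, -1.0], [[0.03, -0.04, -0.01], [-179.97, 0.01, -0.06]])
```

View pics/s7.png

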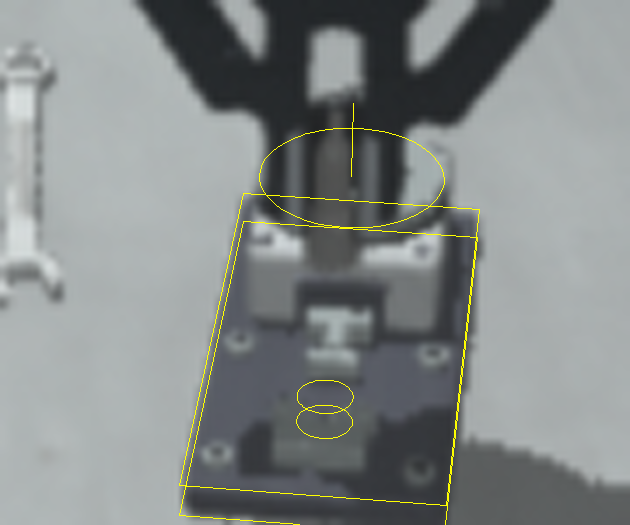

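View pics/t7.png

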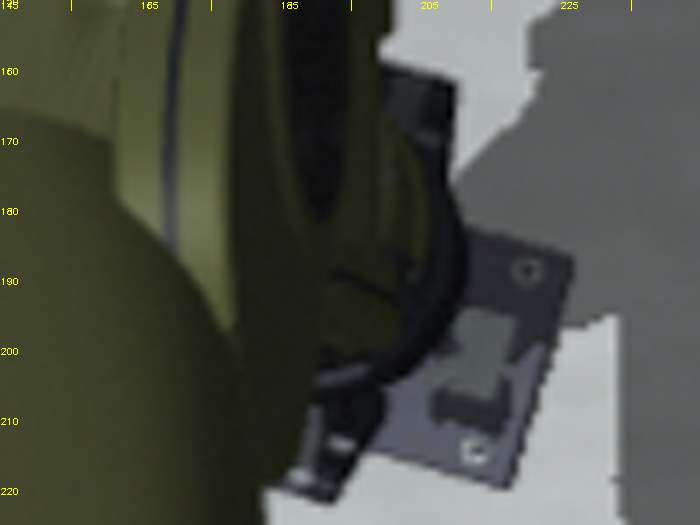

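Request:
send_rows --series '[[0.01,[0.012,0,-0.001],[0,0,0]],[0.01,[0.024,-0.0005,-0.001],[0,0,0]],[0.01,[0.036,-0.0005,-0.001],[0,0,0]],[0.01,[0.043,-0.0005,-0.001],[0,0,0]],[0.01,[0.043,-0.0005,-0.001],[0,0,0]]]'

```text
time: 7.03
tool_pos: [0.5313, 0.0161, 0.2141]
ee_rot: [1.402, 1.072, -1.408]
ft_force: [0.0, 0.6, -0.5]
grip_width: 0.0143
```

```bash
python3 - <<'E'
from h import *
st=robot.get_state();P=np.array(st['tool_pos']);print(P,st['ft_force'])
s=read_camera("side")
z=P[2]-.1862
L=[circ(P[0],P[1],z),circ(P[0],P[1],z+.017),np.array([[P[0],P[1],z],[P[0],P[1],z+.054]])]
im=ov(s,L,225,135,60,65,8,"s8")
cv2.imwrite("pics/s8.png",np.hstack([cv2.resize(s["pixels"][145:200,225:275],(400,440),interpolation=cv2.INTER_CUBIC),ov(s,L,225,145,50,55,8,None)]))
E
```

```text
[0.53130669 0.01610719 0.21406207] [ 0.01298893  0.62853672 -0.49418791]
```

View pics/s8.png

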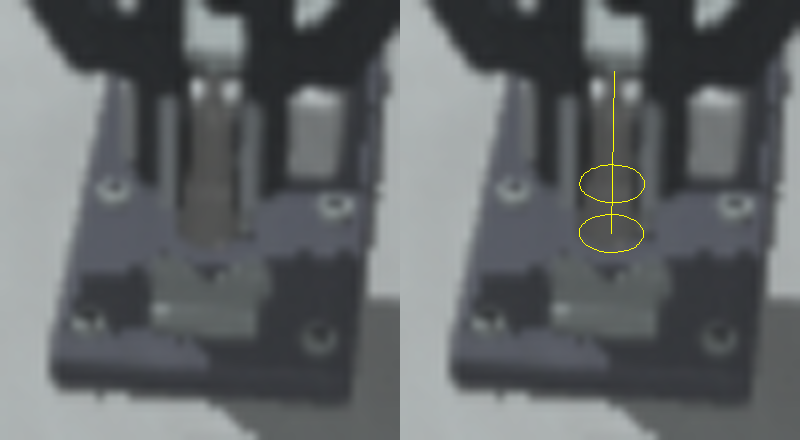

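Request:
send_rows --series '[[0.01,[0.0,0.0005,-0.003],[0,0,0]],[0.01,[0.004,0.0005,-0.003],[0,0,0]],[0.01,[0.008,0.0005,-0.003],[0,0,0]],[0.01,[0.012,0.0005,-0.003],[0,0,0]],[0.01,[0.013,0.0005,-0.003],[0,0,0]]]'

```text
time: 7.5
tool_pos: [0.5334, 0.0198, 0.202]
ee_rot: [1.403, 1.071, -1.404]
ft_force: [-1.2, 0.3, -1.1]
grip_width: 0.0141
```

Request:
send_rows --series '[[0.01,[0.0005,0,0],[0,0,0]],[0.01,[0.001,0,0],[0,0,0]],[0.01,[0.0015,0,0],[0,0,0]],[0.01,[0.002,0,0],[0,0,0]],[0.01,[0.002,0,0],[0,0,0]]]'

```text
time: 7.92
tool_pos: [0.5337, 0.0197, 0.2006]
ee_rot: [1.404, 1.07, -1.404]
ft_force: [-1.0, -0.3, -0.0]
grip_width: 0.0142
```

Request:
send_rows --series '[[0.01,[0.0005,0,0],[0,0,0]],[0.01,[0.001,0,0],[0,0,0]],[0.01,[0.0015,0,0],[0,0,0]],[0.01,[0.002,0,0],[0,0,0]],[0.01,[0.002,0,0],[0,0,0]]]'

```text
time: 8.33
tool_pos: [0.5336, 0.0197, 0.1985]
ee_rot: [1.404, 1.07, -1.404]
ft_force: [0.1, -0.4, -0.7]
grip_width: 0.0143
```

Request:
send_rows --series '[[0.01,[0.0005,0,0],[0,0,0]],[0.01,[0.001,0,0],[0,0,0]],[0.01,[0.001,0,0],[0,0,0]],[0.01,[0.001,0,0],[0,0,0]],[0.01,[0.001,0,0],[0,0,0]]]'

```text
time: 8.75
tool_pos: [0.5337, 0.0198, 0.1981]
ee_rot: [1.404, 1.07, -1.403]
ft_force: [-2.8, 0.1, 6.4]
grip_width: 0.014
```

Request:
send_rows --series '[[0.01,[-0.0007,0,0],[0,0,0]],[0.01,[-0.0007,0,0.001],[0,0,0]],[0.01,[-0.0007,0,0.002],[0,0,0]],[0.01,[-0.0007,0,0.003],[0,0,0]],[0.01,[-0.0007,0,0.003],[0,0,0]]]'

```text
time: 9.17
tool_pos: [0.533, 0.0167, 0.1983]
ee_rot: [1.404, 1.07, -1.404]
ft_force: [-0.6, 0.1, 0.7]
grip_width: 0.0143
```

Request:
send_rows --series '[[0.01,[0,0,0.0004],[0,0,0]],[0.01,[0,0,0.0008],[0,0,0]],[0.01,[0,0,0.0012],[0,0,0]],[0.01,[0,0,0.0015],[0,0,0]],[0.01,[0,0,0.0015],[0,0,0]]]'

```text
time: 9.58
tool_pos: [0.5324, 0.0153, 0.1982]
ee_rot: [1.404, 1.07, -1.404]
ft_force: [-0.6, -0.3, -0.2]
grip_width: 0.0143
```

Request:
send_rows --series '[[0.01,[0,0,0.0004],[0,0,0]],[0.01,[0,0,0.0008],[0,0,0]],[0.01,[0,0,0.0012],[0,0,0]],[0.01,[0,0,0.0012],[0,0,0]],[0.01,[0,0,0.0012],[0,0,0]]]'

```text
time: 10.0
tool_pos: [0.5321, 0.0143, 0.1983]
ee_rot: [1.404, 1.071, -1.404]
ft_force: [-0.3, 1.1, -0.7]
grip_width: 0.0146
```

Request:
send_rows --series '[[0.01,[0,0,0.0004],[0,0,0]],[0.01,[0,0,0.0008],[0,0,0]],[0.01,[0,0,0.001],[0,0,0]],[0.01,[0,0,0.001],[0,0,0]],[0.01,[0,0,0.001],[0,0,0]]]'

```text
time: 10.42
tool_pos: [0.5319, 0.0137, 0.1984]
ee_rot: [1.405, 1.072, -1.403]
ft_force: [0.8, 5.6, 0.3]
grip_width: 0.0138
```

Request:
send_rows --series '[[0.01,[0.0003,0,0],[0,0,0]],[0.01,[0.0006,0,0],[0,0,0]],[0.01,[0.0006,0,0],[0,0,0]],[0.01,[0.0006,0,0],[0,0,0]],[0.01,[0.0006,0,0],[0,0,0]]]'

```text
time: 10.83
tool_pos: [0.5319, 0.0138, 0.1983]
ee_rot: [1.405, 1.072, -1.402]
ft_force: [-1.6, 4.9, 4.0]
grip_width: 0.0145
```

Request:
send_rows --series '[[0.017,[0,0,0],[0,0,0]],[0.02,[0,0,0],[0,0,0]],[0.025,[0,0,0],[0,0,0]],[0.035,[0,0,0],[0,0,0]],[0.045,[0,0,0],[0,0,0]]]'

```text
time: 11.25
tool_pos: [0.532, 0.0128, 0.1976]
ee_rot: [1.403, 1.069, -1.404]
ft_force: [-0.1, -0.1, 0.6]
grip_width: 0.0442
```

Request:
send_rows --series '[[0.045,[-0.005,0,0],[0,0,0]],[0.045,[-0.02,0,0],[0,0,0]],[0.045,[-0.045,0,0],[0,0,0]],[0.045,[-0.075,0,0],[0,0,0]],[0.045,[-0.09,0,0],[0,0,0]]]'

```text
time: 11.67
tool_pos: [0.5327, 0.0131, 0.2909]
ee_rot: [1.406, 1.068, -1.401]
ft_force: [0.4, 0.5, 0.0]
grip_width: 0.0453
```

```bash
python3 - <<'E'
from h import *
st=robot.get_state();print(st['tool_pos'],st['ft_force'])
s=read_camera("side");t=read_camera("top");crop(s,215,125,70,75,8,"s9");crop(t,145,150,100,75,7,"t9")
E
```

```text
[0.53272134 0.01310297 0.29094538] [0.41082824 0.53346396 0.0405094 ]
```

View pics/s9.png

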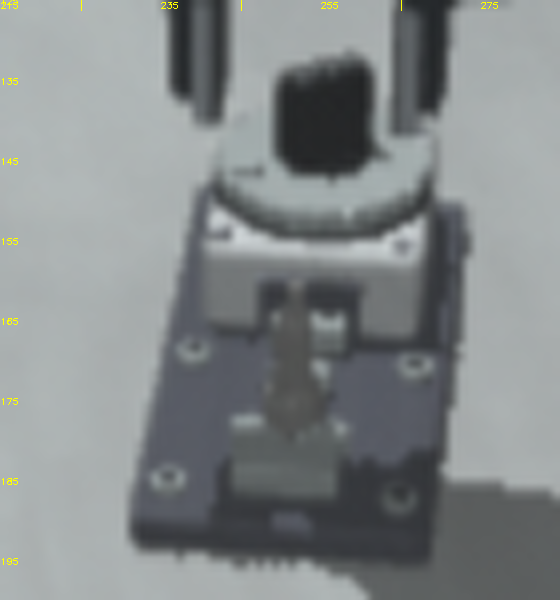

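View pics/t9.png

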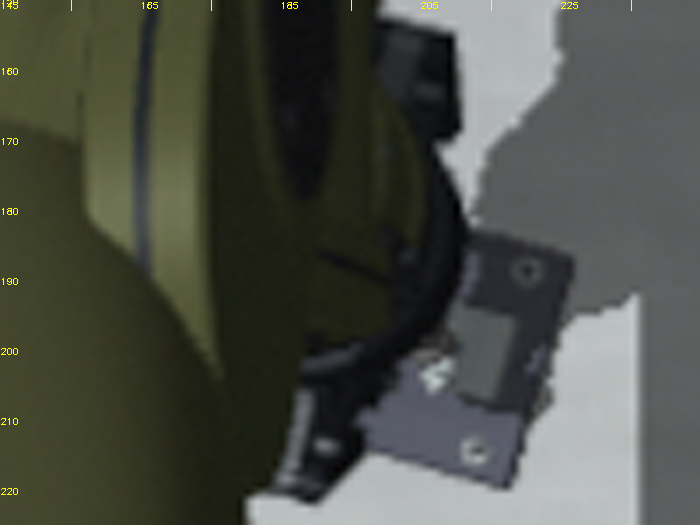

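```bash
python3 - <<'E'
from h import *
s=read_camera("side");t=read_camera("top")
for z in(.05,.055,.07,.075,.08,.085):print(z,proj(s,[[.5546,.0986,z]]).round(1),proj(t,[[.5546,.0986,z]]).round(1))
a=np.radians(17);x=np.array([np.cos(a),np.sin(a),0]);y=np.array([-np.sin(a),np.cos(a),0]);c=np.array([.5546,.0986,0])
ims=[]
for zr in(.048,.052,.056):
    zt=zr+.0285;L=[circ(c[0],c[1],zr,.031),circ(c[0],c[1],zr+.0045,.0145)]
    L.append(np.array([c+sx*x*.014+sy*y*.006+[0,0,zt] for sx,sy in((1,1),(1,-1),(-1,-1),(-1,1),(1,1))]))
    ims.append(ov(s,L,232,125,42,38,6,None))
im1=np.hstack(ims);cv2.imwrite("pics/k2.png",im1)
E
```

```text
0.05 [[254.9 144.8]] [[168.8 186.6]]
0.055 [[255.  142.9]] [[168.3 186.4]]
0.07 [[255.1 137.5]] [[166.9 185.5]]
0.075 [[255.2 135.6]] [[166.4 185.2]]
0.08 [[255.2 133.7]] [[165.9 185. ]]
0.085 [[255.3 131.9]] [[165.4 184.7]]
```

View pics/k2.png

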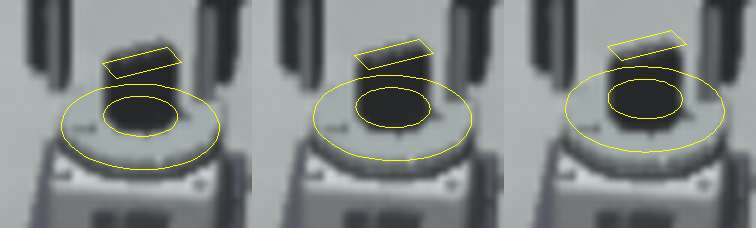

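```bash
python3 -c "
from h import *
a=np.radians(107)
print(robot.get_state()['qpos']);print(rel((.5546,.0986,.29),(np.cos(a),np.sin(a))))"
```

```text
[ 2.48040186e-02  3.48463768e-01 -3.31180599e-01  8.90187398e-01
 -2.55711552e-04  1.86349592e+00]
([-2.0, -0.8, -88.4], [[-122.35, 0.06, -0.04], [57.65, -0.03, -0.05]])
```

Request:
send_rows --series '[[0.045,[0,-0.001,-0.018],[-7,0,0]],[0.045,[0,-0.001,-0.036],[-14,0,0]],[0.045,[0,-0.001,-0.054],[-21,0,0]],[0.045,[0,-0.001,-0.072],[-28,0,0]],[0.045,[0,-0.001,-0.088],[-35,0,0]]]'

```text
time: 12.28
tool_pos: [0.5537, 0.0991, 0.2859]
ee_rot: [0.947, 1.357, -0.951]
ft_force: [0.4, -0.2, 0.2]
grip_width: 0.0451
```

Request:
send_rows --series '[[0.045,[0,0,0],[-7,0,0]],[0.045,[0,0,0],[-14,0,0]],[0.045,[0,0,0],[-21,0,0]],[0.045,[0,0,0],[-28,0,0]],[0.045,[0,0,0],[-35,0,0]]]'

```text
time: 12.7
tool_pos: [0.5534, 0.0983, 0.2858]
ee_rot: [0.477, 1.521, -0.48]
ft_force: [-0.2, 0.4, 0.5]
grip_width: 0.0451
```

Request:
send_rows --series '[[0.045,[0,0,0],[-7,0,0]],[0.045,[0,0,0],[-14,0,0]],[0.045,[0,0,0],[-21,0,0]],[0.045,[0,0,0],[-28,0,0]],[0.045,[0,0,0],[-35,0,0]]]'

```text
time: 13.12
tool_pos: [0.5534, 0.0982, 0.2858]
ee_rot: [-0.001, 1.574, -0.001]
ft_force: [-0.4, 0.5, -0.6]
grip_width: 0.0451
```

```bash
python3 -c "
from h import *
a=np.radians(107)
print(rel((.5546,.0986,.29),(np.cos(a),np.sin(a))))"
```

```text
([-4.2, 0.4, 1.2], [[-17.0, -0.21, 0.02], [163.0, 0.03, 0.3]])
```

Request:
send_rows --series '[[0.045,[0.005,0.0004,0.001],[-6,0,0]],[0.045,[0.01,0.0004,0.001],[-12,0,0]],[0.045,[0.015,0.0004,0.001],[-17,0,0]],[0.045,[0.02,0.0004,0.001],[-17,0,0]],[0.045,[0.02,0.0004,0.001],[-17,0,0]]]'

```text
time: 13.53
tool_pos: [0.5541, 0.0985, 0.2653]
ee_rot: [-0.227, 1.563, 0.226]
ft_force: [0.3, 0.4, -0.6]
grip_width: 0.0451
```

```bash
python3 - <<'E'
from h import *
a=np.radians(107)
print(rel((.5546,.0986,.2335),(np.cos(a),np.sin(a))))
s=read_camera("side");crop(s,215,95,80,80,7,"s10")
t=read_camera("top");crop(t,130,150,100,75,6,"t10")
E
```

```text
([31.8, -0.1, 0.6], [[-0.47, -0.26, -0.02], [179.52, -0.04, 0.41]])
```

View pics/s10.png

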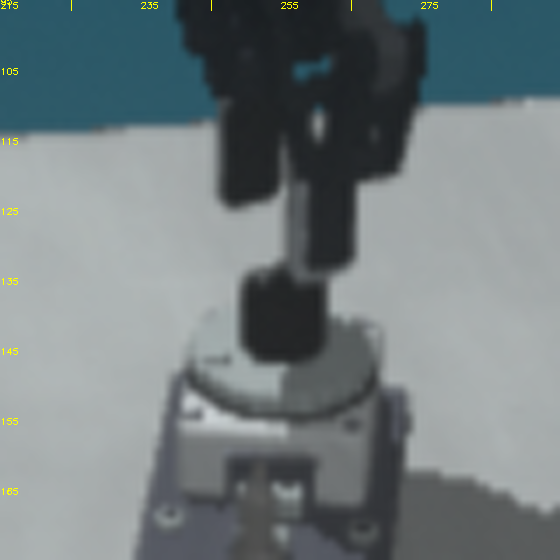

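View pics/t10.png

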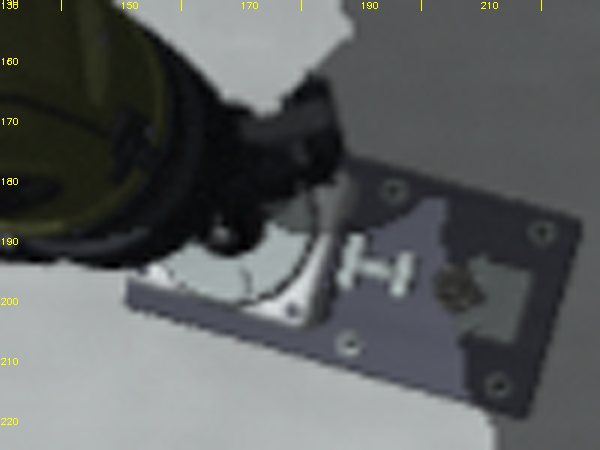

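Request:
send_rows --series '[[0.045,[0.005,0,0.0006],[-0.5,0,0]],[0.045,[0.01,0,0.0006],[-0.5,0,0]],[0.045,[0.015,0,0.0006],[-0.5,0,0]],[0.045,[0.02,0,0.0006],[-0.5,0,0]],[0.045,[0.022,0,0.0006],[-0.5,0,0]]]'

```text
time: 14.05
tool_pos: [0.5554, 0.0989, 0.2447]
ee_rot: [-0.235, 1.559, 0.235]
ft_force: [-0.2, -0.5, 0.6]
grip_width: 0.0452
```

Request:
send_rows --series '[[0.035,[0.003,0,0],[0,0,0]],[0.03,[0.006,0,0],[0,0,0]],[0.03,[0.009,0,0],[0,0,0]],[0.03,[0.0095,0,0],[0,0,0]],[0.03,[0.0095,0,0],[0,0,0]]]'

```text
time: 14.47
tool_pos: [0.5557, 0.0989, 0.236]
ee_rot: [-0.235, 1.558, 0.235]
ft_force: [-0.4, 0.6, 0.9]
grip_width: 0.0301
```

```bash
python3 - <<'E'
from h import *
st=robot.get_state();print(st['tool_pos'],st['ft_force'],st['wrist_torque'])
s=read_camera("side");crop(s,225,105,60,60,9,"s11")
t=read_camera("top");crop(t,145,160,60,50,9,"t11")
E
```

```text
[0.55567065 0.09893436 0.23595691] [-0.44030678  0.60178134  0.89348129] [ 0.01449499 -0.04413598 -0.01010949]
```

View pics/s11.png

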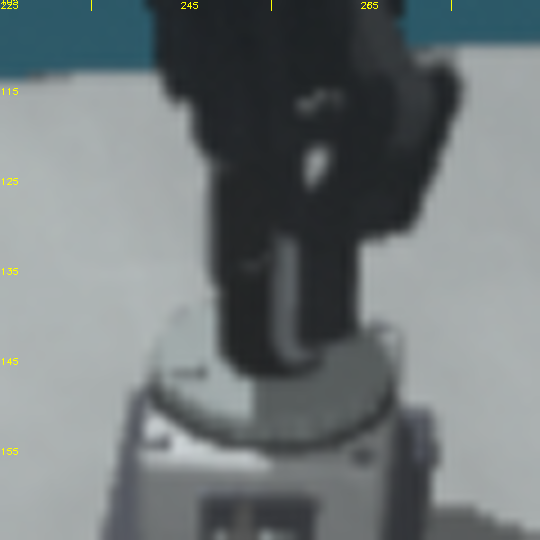

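View pics/t11.png

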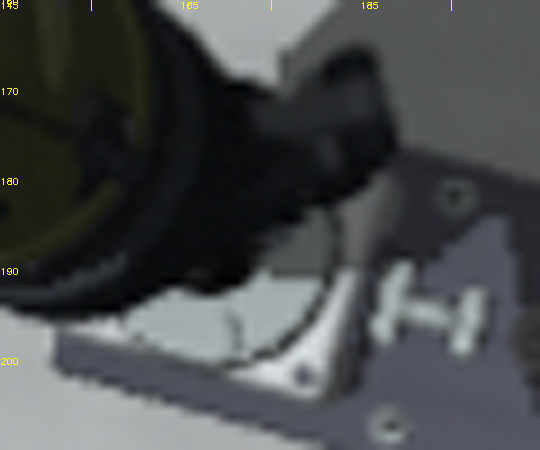

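```bash
python3 - <<'E'
from h import *
s=read_camera("side")
for z in(.055,.06,.065,.07):print(z,proj(s,[[.5495,.0814,z],[.558,.084,z]]).round(1).tolist())
E
```

```text
0.055 [[254.1, 147.1], [257.5, 146.2]]
0.06 [[254.2, 145.2], [257.6, 144.4]]
0.065 [[254.2, 143.4], [257.6, 142.5]]
0.07 [[254.3, 141.5], [257.7, 140.7]]
```

Request:
send_rows --grip_force 20 --series '[[0.025,[0,0,-0.001],[0,0,0]],[0.02,[0,0,-0.001],[0,0,0]],[0.016,[0,0,-0.001],[0,0,0]],[0.012,[0,0,-0.001],[0,0,0]],[0.006,[0,0,-0.001],[0,0,0]]]'

```text
time: 15.03
tool_pos: [0.5547, 0.0991, 0.2364]
ee_rot: [-0.235, 1.558, 0.237]
ft_force: [-1.7, 2.4, 2.3]
grip_width: 0.0118
```

Request:
send_rows --series '[[0.004,[0,0,0],[0,0,0]],[0.004,[0,0,0],[0,0,0]],[0.004,[0,0,0],[0,0,0]],[0.004,[0,0,0],[0,0,0]],[0.004,[0,0,0],[0,0,0]]]'

```text
time: 15.45
tool_pos: [0.5547, 0.099, 0.2364]
ee_rot: [-0.234, 1.558, 0.236]
ft_force: [-2.3, 4.7, 3.2]
grip_width: 0.0118
```

```bash
python3 - <<'E'
from h import *
st=robot.get_state();print(st['tool_pos'],st['ft_force'],st['wrist_torque'],st['grip_width'],st['qpos'])
R=Ro.from_rotvec(st["ee_rot"]).as_matrix();print("f tool",R.T@st['ft_force'])
s=read_camera("side");crop(s,225,105,60,60,9,"s12")
E
```

```text
[0.55472875 0.09903191 0.23638511] [-2.27708009  4.73694836  3.22647379] [0.89786774 0.5173333  0.32996964] 0.011786468440579262 [ 0.17635022  0.44606193 -0.3255407   0.79918133  0.00119533 -0.12359879]
f tool [-3.22043702  5.20208203 -0.77526416]
```

View pics/s12.png

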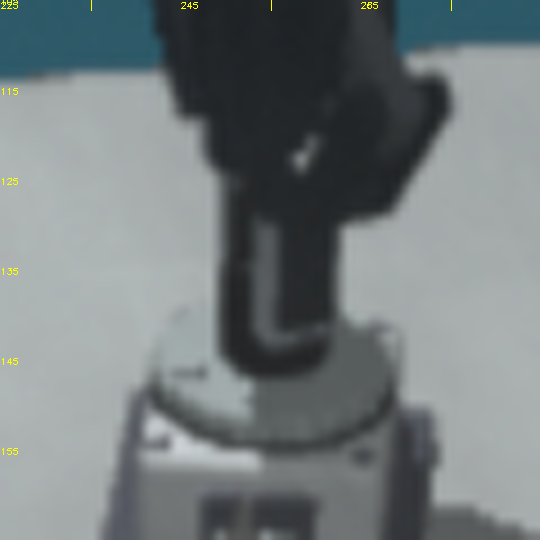

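Request:
send_rows --grip_force 60 --series '[[0.004,[0,0.0004,0],[0,0,0]],[0.004,[0,0.0004,0],[0,0,0]],[0.004,[0,0.0004,0],[0,0,0]],[0.004,[0,0.0004,0],[0,0,0]],[0.004,[0,0.0004,0],[0,0,0]]]'

```text
time: 15.92
tool_pos: [0.5547, 0.0992, 0.2365]
ee_rot: [-0.234, 1.558, 0.235]
ft_force: [-2.5, 4.6, 4.1]
grip_width: 0.0103
```

```bash
cat > st.py <<'E'
from h import *
st=robot.get_state();R=Ro.from_rotvec(st["ee_rot"]).as_matrix();y=R[:,1]
print("yaw",round(np.degrees(np.arctan2(y[1],y[0])),2),"tz",round(st['wrist_torque'][2],3),"f tool",(R.T@st['ft_force']).round(1),"w",round(st['grip_width'],4),"p",st['tool_pos'].round(4),"q6",round(st['qpos'][5],3))
E
python3 st.py
```

```text
yaw 107.13 tz 0.154 f tool [-4.1  5.1 -1. ] w 0.0103 p [0.5547 0.0992 0.2365] q6 -0.122
```

Request:
send_rows --series '[[0.004,[0,0.0003,0],[2,0,0]],[0.004,[0,0.0003,0],[4,0,0]],[0.004,[0,0.0003,0],[6,0,0]],[0.004,[0,0.0003,0],[8,0,0]],[0.004,[0,0.0003,0],[10,0,0]]]'

```text
time: 16.33
tool_pos: [0.5546, 0.0992, 0.2365]
ee_rot: [-0.097, 1.568, 0.097]
ft_force: [-2.3, 3.0, 5.3]
grip_width: 0.0104
```

```bash
python3 st.py; python3 - <<'E'
from h import *
s=read_camera("side");t=read_camera("top");crop(s,225,105,60,75,8,"s13");crop(t,145,160,75,60,8,"t13")
E
```

```text
yaw 97.06 tz 0.361 f tool [-5.3  3.3 -1.9] w 0.0104 p [0.5546 0.0992 0.2365] q6 0.054
```

View pics/s13.png

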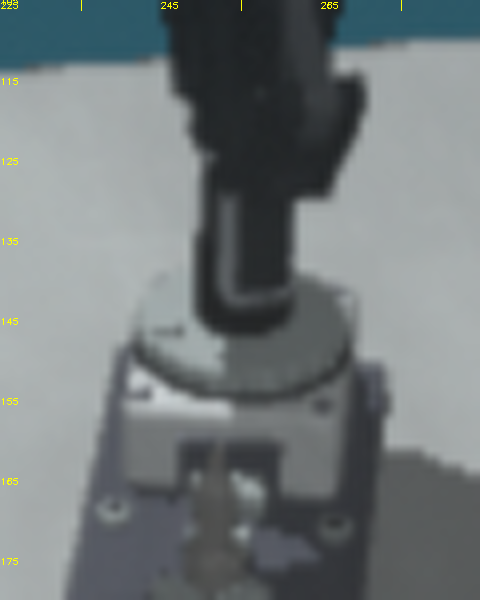

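View pics/t13.png

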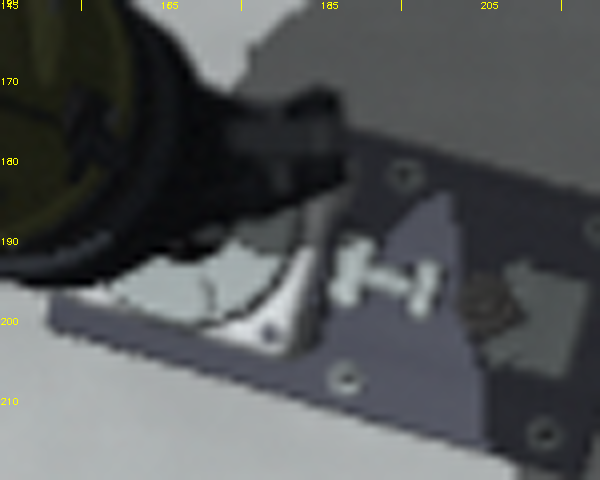

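Request:
send_rows --series '[[0.004,[0,0.0003,0],[2,0,0]],[0.004,[0,0.0003,0],[4,0,0]],[0.004,[0,0.0003,0],[6,0,0]],[0.004,[0,0.0003,0],[8,0,0]],[0.004,[0,0.0003,0],[10,0,0]]]'

```text
time: 16.85
tool_pos: [0.5546, 0.0993, 0.2365]
ee_rot: [0.039, 1.57, -0.041]
ft_force: [-2.7, 1.9, 5.1]
grip_width: 0.0105
```

```bash
python3 st.py
```

```text
yaw 87.08 tz 0.356 f tool [-5.1  1.7 -2.8] w 0.0105 p [0.5546 0.0993 0.2365] q6 0.228
```

Request:
send_rows --series '[[0.004,[0,0,0],[2,0,0]],[0.004,[0,0,0],[4,0,0]],[0.004,[0,0,0],[6,0,0]],[0.004,[0,0,0],[7,0,0]],[0.004,[0,0,0],[8,0,0]]]'

```text
time: 17.27
tool_pos: [0.5546, 0.0993, 0.2365]
ee_rot: [0.148, 1.565, -0.15]
ft_force: [-2.8, 1.5, 5.3]
grip_width: 0.0106
```

```bash
python3 st.py
```

```text
yaw 79.12 tz 0.368 f tool [-5.3  1.  -3.1] w 0.0106 p [0.5546 0.0993 0.2365] q6 0.367
```

Request:
send_rows --series '[[0.004,[0,0,0],[0.6,0,0]],[0.004,[0,0,0],[1.2,0,0]],[0.004,[0,0,0],[1.8,0,0]],[0.004,[0,0,0],[2.4,0,0]],[0.004,[0,0,0],[3,0,0]]]'

```text
time: 17.68
tool_pos: [0.5546, 0.0993, 0.2366]
ee_rot: [0.189, 1.562, -0.191]
ft_force: [-2.1, 2.9, 4.8]
grip_width: 0.0107
```

```bash
python3 st.py
```

```text
yaw 76.14 tz 0.345 f tool [-4.8  2.3 -2.7] w 0.0107 p [0.5546 0.0993 0.2366] q6 0.419
```

Request:
send_rows --series '[[0.004,[0,0,0],[0.6,0,0]],[0.004,[0,0,0],[1.2,0,0]],[0.004,[0,0,0],[1.8,0,0]],[0.004,[0,0,0],[2.4,0,0]],[0.004,[0,0,0],[3,0,0]]]'

```text
time: 18.1
tool_pos: [0.5546, 0.0993, 0.2365]
ee_rot: [0.23, 1.558, -0.232]
ft_force: [-2.1, 1.4, 5.3]
grip_width: 0.0105
```

```bash
python3 st.py
```

```text
yaw 73.14 tz 0.354 f tool [-5.3  0.8 -2.4] w 0.0105 p [0.5546 0.0993 0.2365] q6 0.472
```

Torque is still at the free-running level, so I'll carry on in 2.5° steps and check it after each one.

Request:
send_rows --series '[[0.004,[0,0,0],[0.5,0,0]],[0.004,[0,0,0],[1.0,0,0]],[0.004,[0,0,0],[1.5,0,0]],[0.004,[0,0,0],[2,0,0]],[0.004,[0,0,0],[2.5,0,0]]]'

```text
time: 18.52
tool_pos: [0.5546, 0.0992, 0.2365]
ee_rot: [0.264, 1.554, -0.266]
ft_force: [-2.6, 1.4, 5.7]
grip_width: 0.0104
```

```bash
python3 st.py
```

```text
yaw 70.64 tz 0.367 f tool [-5.7  0.5 -2.9] w 0.0104 p [0.5546 0.0992 0.2365] q6 0.515
```

Request:
send_rows --series '[[0.004,[0,0,0],[0.5,0,0]],[0.004,[0,0,0],[1.0,0,0]],[0.004,[0,0,0],[1.5,0,0]],[0.004,[0,0,0],[2,0,0]],[0.004,[0,0,0],[2.5,0,0]]]'

```text
time: 18.93
tool_pos: [0.5546, 0.0992, 0.2365]
ee_rot: [0.298, 1.549, -0.3]
ft_force: [-1.5, 2.1, 5.2]
grip_width: 0.0106
```

```bash
python3 st.py
```

```text
yaw 68.14 tz 0.292 f tool [-5.3  1.4 -2.2] w 0.0106 p [0.5546 0.0992 0.2365] q6 0.559
```

Request:
send_rows --series '[[0.004,[0,0,0],[0.5,0,0]],[0.004,[0,0,0],[1.0,0,0]],[0.004,[0,0,0],[1.5,0,0]],[0.004,[0,0,0],[2,0,0]],[0.004,[0,0,0],[2.5,0,0]]]'

```text
time: 19.35
tool_pos: [0.5546, 0.0992, 0.2365]
ee_rot: [0.332, 1.544, -0.334]
ft_force: [-1.4, 1.7, 5.5]
grip_width: 0.0108
```

```bash
python3 st.py
```

```text
yaw 65.65 tz 0.382 f tool [-5.5  1.  -2. ] w 0.0108 p [0.5546 0.0992 0.2365] q6 0.602
```

Request:
send_rows --series '[[0.004,[0,0,0],[0.5,0,0]],[0.004,[0,0,0],[1.0,0,0]],[0.004,[0,0,0],[1.5,0,0]],[0.004,[0,0,0],[2,0,0]],[0.004,[0,0,0],[2.5,0,0]]]'

```text
time: 19.77
tool_pos: [0.5546, 0.0992, 0.2365]
ee_rot: [0.367, 1.539, -0.369]
ft_force: [-3.1, 1.4, 5.2]
grip_width: 0.0105
```

```bash
python3 st.py
```

```text
yaw 63.14 tz 0.27 f tool [-5.2 -0.2 -3.4] w 0.0105 p [0.5546 0.0992 0.2365] q6 0.646
```

```bash
python3 - <<'E'
from h import *
t=read_camera("top");crop(t,165,170,65,50,10,"t14")
E
python3 st.py
```

```text
yaw 63.12 tz 0.265 f tool [-4.9  0.1 -3.1] w 0.0106 p [0.5546 0.0992 0.2365] q6 0.647
```

View pics/t14.png

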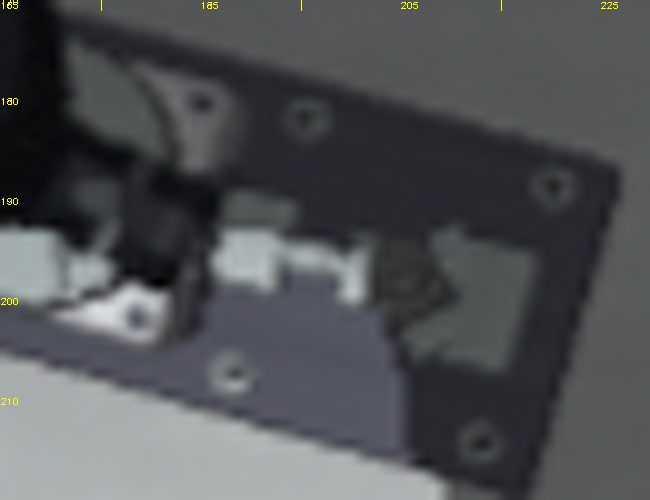

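The picture shows the shoe edge at about column 201 and the nozzle at about 202, so it is nearly touching. I'll use smaller steps now.

Request:
send_rows --series '[[0.004,[0,0,0],[0.3,0,0]],[0.004,[0,0,0],[0.6,0,0]],[0.004,[0,0,0],[0.9,0,0]],[0.004,[0,0,0],[1.2,0,0]],[0.004,[0,0,0],[1.5,0,0]]]'

```text
time: 20.23
tool_pos: [0.5546, 0.0992, 0.2365]
ee_rot: [0.387, 1.535, -0.389]
ft_force: [-2.0, 0.9, 5.6]
grip_width: 0.0104
```

```bash
python3 st.py
```

```text
yaw 61.65 tz 0.383 f tool [-5.6 -0.2 -2.2] w 0.0104 p [0.5546 0.0992 0.2365] q6 0.672
```

Request:
send_rows --series '[[0.004,[0,0,0],[0.4,0,0]],[0.004,[0,0,0],[0.8,0,0]],[0.004,[0,0,0],[1.2,0,0]],[0.004,[0,0,0],[1.6,0,0]],[0.004,[0,0,0],[2,0,0]]]'

```text
time: 20.65
tool_pos: [0.5546, 0.0992, 0.2365]
ee_rot: [0.414, 1.53, -0.416]
ft_force: [-2.9, 1.2, 5.2]
grip_width: 0.0107
```

```bash
python3 st.py
```

```text
yaw 59.65 tz 0.315 f tool [-5.2 -0.4 -3.1] w 0.0107 p [0.5546 0.0992 0.2365] q6 0.707
```

Request:
send_rows --series '[[0.004,[0,0,0],[0.4,0,0]],[0.004,[0,0,0],[0.8,0,0]],[0.004,[0,0,0],[1.2,0,0]],[0.004,[0,0,0],[1.6,0,0]],[0.004,[0,0,0],[2,0,0]]]'

```text
time: 21.07
tool_pos: [0.5546, 0.0992, 0.2365]
ee_rot: [0.441, 1.524, -0.443]
ft_force: [-2.7, 2.1, 4.4]
grip_width: 0.0104
```

```bash
python3 st.py
```

```text
yaw 57.65 tz 0.427 f tool [-4.4  0.3 -3.4] w 0.0104 p [0.5546 0.0992 0.2365] q6 0.742
```

Request:
send_rows --series '[[0.004,[0,0,0],[0.3,0,0]],[0.004,[0,0,0],[0.6,0,0]],[0.004,[0,0,0],[0.9,0,0]],[0.004,[0,0,0],[1.2,0,0]],[0.004,[0,0,0],[1.5,0,0]]]'

```text
time: 21.48
tool_pos: [0.5546, 0.0992, 0.2365]
ee_rot: [0.462, 1.52, -0.464]
ft_force: [-2.5, 0.8, 5.1]
grip_width: 0.0105
```

```bash
python3 st.py
```

```text
yaw 56.16 tz 0.387 f tool [-5.1 -0.7 -2.6] w 0.0105 p [0.5546 0.0992 0.2365] q6 0.768
```

Request:
send_rows --series '[[0.004,[0,0,0],[0.3,0,0]],[0.004,[0,0,0],[0.6,0,0]],[0.004,[0,0,0],[0.9,0,0]],[0.004,[0,0,0],[1.2,0,0]],[0.004,[0,0,0],[1.5,0,0]]]'

```text
time: 21.9
tool_pos: [0.5546, 0.0991, 0.2365]
ee_rot: [0.482, 1.516, -0.484]
ft_force: [-2.5, 1.5, 5.7]
grip_width: 0.0107
```

```bash
python3 st.py
```

```text
yaw 54.67 tz 0.414 f tool [-5.7 -0.2 -2.9] w 0.0107 p [0.5546 0.0991 0.2365] q6 0.794
```

Request:
send_rows --series '[[0.004,[0,0,0],[0.3,0,0]],[0.004,[0,0,0],[0.6,0,0]],[0.004,[0,0,0],[0.9,0,0]],[0.004,[0,0,0],[1.2,0,0]],[0.004,[0,0,0],[1.5,0,0]]]'

```text
time: 22.32
tool_pos: [0.5546, 0.0992, 0.2365]
ee_rot: [0.502, 1.511, -0.504]
ft_force: [-2.2, 1.7, 5.3]
grip_width: 0.0108
```

```bash
python3 st.py
```

```text
yaw 53.18 tz 0.444 f tool [-5.3 -0.  -2.8] w 0.0108 p [0.5546 0.0992 0.2365] q6 0.82
```

Request:
send_rows --series '[[0.004,[0,0,0],[0.3,0,0]],[0.004,[0,0,0],[0.6,0,0]],[0.004,[0,0,0],[0.9,0,0]],[0.004,[0,0,0],[1.2,0,0]],[0.004,[0,0,0],[1.5,0,0]]]'

```text
time: 22.73
tool_pos: [0.5546, 0.0992, 0.2365]
ee_rot: [0.522, 1.506, -0.525]
ft_force: [-2.2, 0.8, 5.0]
grip_width: 0.0103
```

```bash
python3 st.py; python3 - <<'E'
from h import *
t=read_camera("top");crop(t,165,170,65,50,10,"t15")
E
```

```text
yaw 51.68 tz 0.552 f tool [-5.  -0.7 -2.2] w 0.0103 p [0.5546 0.0992 0.2365] q6 0.846
```

View pics/t15.png

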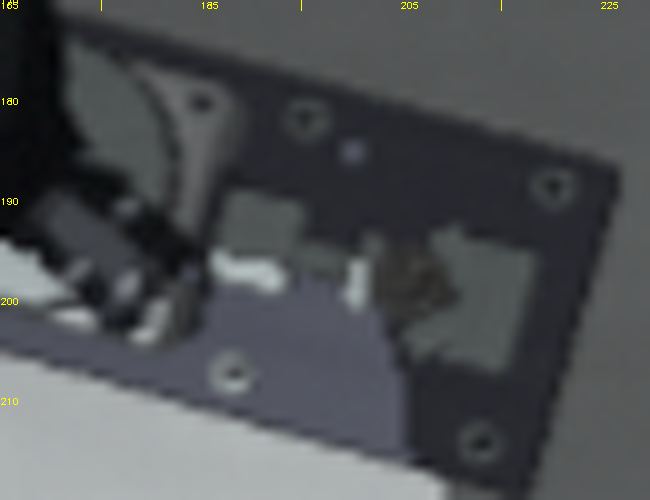

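Request:
send_rows --series '[[0.004,[0,0,0],[0.25,0,0]],[0.004,[0,0,0],[0.5,0,0]],[0.004,[0,0,0],[0.75,0,0]],[0.004,[0,0,0],[1.0,0,0]],[0.004,[0,0,0],[1.2,0,0]]]'

```text
time: 23.2
tool_pos: [0.5546, 0.0992, 0.2365]
ee_rot: [0.538, 1.502, -0.541]
ft_force: [-2.9, 1.6, 6.2]
grip_width: 0.0106
```

```bash
python3 st.py
```

```text
yaw 50.49 tz 0.582 f tool [-6.2 -0.6 -3.2] w 0.0106 p [0.5546 0.0992 0.2365] q6 0.867
```

Request:
send_rows --series '[[0.004,[0,0,0],[0.25,0,0]],[0.004,[0,0,0],[0.5,0,0]],[0.004,[0,0,0],[0.75,0,0]],[0.004,[0,0,0],[1.0,0,0]],[0.004,[0,0,0],[1.2,0,0]]]'

```text
time: 23.62
tool_pos: [0.5546, 0.0992, 0.2365]
ee_rot: [0.555, 1.498, -0.557]
ft_force: [-2.5, 1.6, 5.1]
grip_width: 0.0105
```

```bash
python3 st.py
```

```text
yaw 49.3 tz 0.58 f tool [-5.1 -0.4 -2.9] w 0.0105 p [0.5546 0.0992 0.2365] q6 0.888
```

Request:
send_rows --series '[[0.004,[0,0,0],[0.1,0,0]],[0.004,[0,0,0],[0.2,0,0]],[0.004,[0,0,0],[0.3,0,0]],[0.004,[0,0,0],[0.4,0,0]],[0.004,[0,0,0],[0.5,0,0]]]'

```text
time: 24.03
tool_pos: [0.5545, 0.0992, 0.2365]
ee_rot: [0.561, 1.496, -0.564]
ft_force: [-1.8, 1.4, 5.8]
grip_width: 0.0104
```

```bash
python3 st.py
```

```text
yaw 48.81 tz 0.654 f tool [-5.8 -0.2 -2.2] w 0.0104 p [0.5545 0.0992 0.2365] q6 0.896
```

Torque reads 0.654 N m, which is about 25 N. I'll let go now.

Request:
send_rows --series '[[0.015,[0,0,0],[0,0,0]],[0.02,[0,0,0],[0,0,0]],[0.03,[0,0,0],[0,0,0]],[0.035,[0,0,0],[0,0,0]],[0.035,[0,0,0],[0,0,0]]]'

```text
time: 24.45
tool_pos: [0.5547, 0.0994, 0.236]
ee_rot: [0.563, 1.496, -0.564]
ft_force: [-0.2, -0.6, 0.3]
grip_width: 0.035
```

```bash
python3 st.py
```

```text
yaw 48.73 tz -0.023 f tool [-0.3 -0.6  0.2] w 0.035 p [0.5547 0.0994 0.236 ] q6 0.898
```

Request:
send_rows --series '[[0.035,[-0.01,0,0],[0,0,0]],[0.035,[-0.03,0,0],[0,0,0]],[0.035,[-0.06,0,0],[0,0,0]],[0.035,[-0.095,0,0],[0,0,0]],[0.035,[-0.13,0,0],[0,0,0]]]'

```text
time: 24.87
tool_pos: [0.5541, 0.0995, 0.3679]
ee_rot: [0.563, 1.497, -0.564]
ft_force: [0.7, -0.4, -0.1]
grip_width: 0.035
```

```bash
python3 st.py; python3 - <<'E'
from h import *
s=read_camera("side");crop(s,220,125,70,75,8,"s16")
t=read_camera("top");crop(t,145,165,90,60,8,"t16")
E
```

```text
yaw 48.75 tz -0.002 f tool [0.1 0.2 0.8] w 0.035 p [0.5541 0.0995 0.3679] q6 0.898
```

View pics/s16.png

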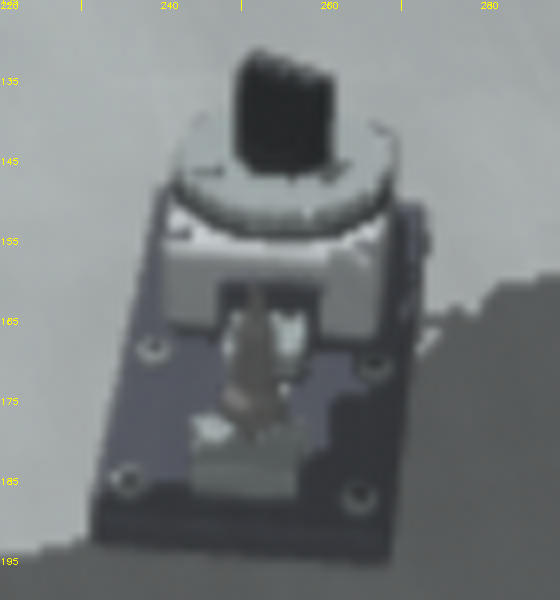

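View pics/t16.png

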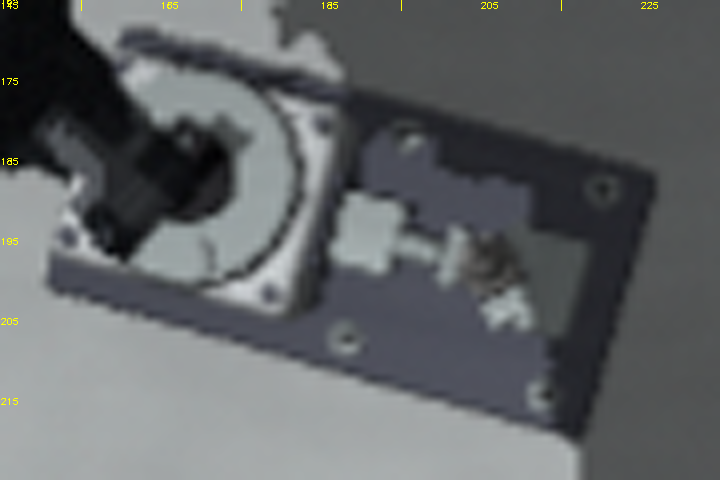

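```bash
python3 - <<'E'
from cell import robot
print(robot.sign_off())
E
```

```text
the job is handed in; nothing more can be done
None
```

The nozzle stands upright in the vee, clamped at about 25 N by my estimate, and the job was handed in at about 25 s of the 72 s allowed. The robot was clear of everything when I handed it in.

- **Placing:** I gripped the nozzle by the upper collar, set it in the nest, slid it until the vee pushed back with about 5.6 N, and let go.
- **Clamping:** I turned only the inner knob, about 58° clockwise. It ran free at about 0.36 N m, and the jaw began to bear at roughly 52° (0.9 rad). I stopped at 0.654 N m, then opened the fingers and lifted away.
- **Last checks:** the final pictures show the nozzle upright between vee and shoe. The ring's index mark is at the same pixels as at the start: about (171,196) in the top view and (246,146) in the side view. After letting go, the wrist force and torque were back to about zero.
- **Less certain:**
    - The torque readings scattered by about 0.05 N m, so the clamping force is good to about ±4 N. A fit over all but the last reading gives about 25 N at the final angle.
    - The grip reading on the 18 mm collar was 14.4 mm, probably from the pads tilting, but the nozzle was held securely.
    - On my first move I gave the shifts in mm instead of m. The per-row limit capped it and it did no harm.

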